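# Release one drilling blank from the lever hopper

### The arm

A 7-joint arm with a two-finger parallel gripper is mounted at the origin on the work surface. World frame = base frame: x ahead of the robot, y to its left, z up, the work surface at z = 0. Lengths are in m, angles in rad, forces in N, time in s.
With the tool pointing down it reaches from about 0.425 to 0.925 m from the base axis. Payload 6.8 kg.
Tool frame: the origin (TCP) lies on the mounting face of the last link; the fingertips stand 173 mm ahead of it and the grasp point (between the pads) lies 155 mm ahead of it; z points along the fingers, y is the line along which they close (so a half turn about z gives the same grasp; the last joint's range is limited). The gripper opens to 85 mm and grips with 20 to 120 N. Pads are 22 mm wide; open, the fingers measure 114 mm over their backs; the gripper's body (76 mm by 85 mm) begins 54 mm behind the grasp point. The pads swing forward as they close: fully open they stand 13 mm farther back than shut.
Start: joints at [-1.385, 0.477, 0.022, 1.555, -0.011, 1.109, -0.083], TCP at [0.195, 0.646, 0.405] pointing down, gripper open.
Joint ranges: [-2.96, 2.96], [-0.34, 2.1], [-1.41, 1.46], [0.24, 2.44], [-1.37, 4.51], [0.17, 1.92], [-2.96, 2.96]. Speed limits (rad/s): [2.39, 2.39, 3.14, 3.14, 3.14, 3.14, 3.14].

### API

Orientations are given as a rotation vector (axis times angle).
In Python, from bench import r gives the robot as it stands.
- The arm moves only by the tool arm_command, never from a script. Its argument "plan" is a list of rows, each an object of numbers: "claw": the closure, from 0 (fully open) to 1 (shut); "tx", "ty", "tz": the shift along the tool's x, y, z in m; "ax", "ay", "az": the turn, a rotation vector about the tool's x, y, z in degrees. A call has exactly 10 rows; each row shifts and turns the commanded pose from where the row before left it, along the tool's axes as they then stand; what a row does not reach is not made up. A row lasts 1/12 s, in which the tool goes at most 41.7 mm and 7.16 degrees, less where a joint would pass 70% of its speed; a pose out of reach is approached as far as the arm can. A call is refused whole if a number of a shift passes 0.0417 or a number of a turn 7.16, either way. A call with a gripper value outside its range is refused whole. The fingers move at their own pace and stop on an object; "squeeze" is the grip in N (left out, the last holds). Time passes only in rows, so rows that do not move let the fingers close, or fill a call up. It gives the time, the measured TCP pose, the force, the opening and the grip force at its end, in the units of the state.
- r.get_obs(): the state, without advancing time (a new reading comes with each control period).
- r.grab_frame(name): name is "side" or "top" or "wrist"; returns the picture (384x512x3 uint8, red, green, blue); there is no depth.
- r.camera_model(name): a dict with "fx", "fy", "cx", "cy" (pixels), "position" and "orientation" of the camera in the world; the wrist camera has in their place "tool_from_camera" (4x4, takes a point from camera to tool coordinates, whose origin is the TCP and whose axes are the flange's). Camera axes: x right, y up, looking along -z (the intrinsics and any distortion apply to the point x, -y, -z); pixel columns grow to the right and rows downward; lengths in m; the calibration is good to about 2 mm. The wrist camera is an equidistant fisheye: a pixel r from the principal point sees the ray r / f radians off the axis. A picture is of the moment at which its call begins: read the wrist's pose just before it. camera_model takes no time and is no camera call.
- r.hand_in(): hands the job in; it is judged then, once.
Trained networks look in the newest picture that a camera, given by its name, has taken for a name from the list of things; names that differ only in an ending like _2 or _b are one class to them, and where a whole thing is asked for, a point or a joint stands for the part that bears it (a point fixed in the world has none). Each returns a list of dicts, best first, with "confidence" (0 to 1); they miss things now and then, are a little off and sometimes report something else, mostly with a low value. They report only what shows in the picture. A call takes as long as a camera call.
- r.boxes_of(target, camera): "location" ([x, y, z] in m, in the coordinates of the camera as it stood for that picture, good to about 4 mm: the middle of the surface that is visible of it).
- r.tip_of(target, camera): "location" ([x, y, z] in m, in the coordinates of the camera as it stood for that picture, good to about 4 mm: a listed point, or the origin of a listed thing).
The state is a dict: "clock": time; "joints": joint angles; "qvel": joint speeds; "tau": joint torques, N m; "tcp_pos": TCP position; "orientation": TCP orientation; "contact_force": force on the tool from outside, world axes, zero at the start; "moment": the same for the moment, N m; "grip_width": finger opening in m; "gripper_force": force on a finger pad.
Only numpy, scipy, OpenCV 4.12 (cv2) and the standard library are available. Lean on these libraries where they do the work, as an engineer would, in place of code of your own. Each camera call takes 0.05 s, during which the arm holds its last target. There are 200 camera calls.

### The job

Release the round steel blank from the bench hopper: press the hopper's lever pad down to its stop so that the lid lifts, and keep it down until the blank has rolled to the end of the trough. Then let the lever come up slowly under your fingers until the lid is fully shut, so that the lid never drops or slams. Work the hopper only by its lever: do not touch the lid or the blank, and leave everything else on the bench where it is.

Things in the scene. Friction and masses are not known exactly. Their poses are not given: they have to be found in the camera images.
- hopper: Blank hopper bolted to the bench: a grey box 164 mm long (x), 70 wide (y), 104 high with the lid shut, on a 300 x 100 x 6 mm base plate (own x from -200 to +100). Origin at bench level under the box's middle; own x points to its rear, away from the outlet; own y to the lever's side; z up. From the outlet at x = -82 mm an open trough 60 mm wide slopes down to an end wall at x = -192; its rims are about 70 mm high at the box and 44 mm at the end.
- hopper_lid: Flat steel lid on the box, 168 x 74 x 4 mm, with a 50 mm apron at its front edge that closes the outlet. Hinged on the box's rear top edge: origin on the hinge, 82 mm behind the hopper's origin and 100 mm up, own x to the rear. The front edge swings up by up to 0.65 rad, tied to the lever (lid angle = 2.6 x lever angle). About 0.3 to 0.45 kg; it falls shut by its own weight as the lever rises.
- hopper_lever (a joint): Angle of the lever, rad: 0 = up, lid shut; 0.25 = down at its stop, lid fully open. The lever pivots on the hopper's +y side; the pad is 170 mm ahead of the pivot and goes down about 42 mm in all, swinging 3 mm sideways at most. It takes about 3 to 6 N at the pad and springs back with the lid's weight when let go. Lever speeds up to 0.7 rad/s on the way up (pad 0.12 m/s) count as eased; let go from open it rises more than twice as fast as that and slams.
- pad_top (a point): Middle of the top face of the lever's pad, a level-ish black rubber disc of 38 mm diameter and 14 mm total thickness at the lever's free front end, beside the trough (about 200 mm ahead of the hopper's origin, 77 mm to its +y side, 87 mm above the bench when up; tilts by 0.12 rad either way). The point moves with the pad.
- blank_center (a point): Centre of the blank: a plain loose steel cylinder of 26 mm diameter, 50 mm long, about 0.2 kg, lying crosswise (along the hopper's y) on the ramp inside, behind the lid's apron, and hidden until the lid lifts. It rolls out by itself in about a second once the lid is up by about 0.2 rad.
- trough_end (a point): Point where the blank's centre lies once it has rolled home against the trough's end wall (180 mm ahead of the hopper's origin, 35 mm above the bench). Fixed to the hopper.
- vise: Bystander: cast-iron drill vise, about 225 x 100 x 67 mm, origin under its middle.
- hammer: Bystander: red hammer lying on the bench, handle along its own -x.
- chuck_key: Bystander: steel T-shaped chuck key, 85 x 70 mm, 16 high, lying flat on the bench just ahead of the trough end.
- punch_tin: Bystander: shut brass punch set tin, 123 x 73 x 30 mm, origin under its middle.
- stop_collar: Bystander: dark steel ring, 38 mm diameter, 16 high, lying on the bench just ahead of the lever pad (about 90 mm from the pad's middle).
- gauge_block: Bystander: steel block 60 x 30 x 30 mm, origin under its middle.
- chip_brush: Bystander: chip brush lying on the bench.
- blank: The blank as a loose body (origin on its curved side, 13 mm from its centre; it turns as it rolls: use blank_center).

How it is judged:
On the way:
1. the lever is down (lid at least 0.52 rad open) with the blank lying at the trough's end (value of joint hopper_lever above 0.2 rad and distance between blank_center and trough_end below 0.012 m), for 0.2 s.
At the end, for the whole second after the job is handed in: The lever is back up and the lid shut (lever within 0.012 rad of 0); the blank lies still (under 0.03 m/s) at the trough's end, its centre within 12 mm of the trough_end point (value of joint hopper_lever below 0.012 rad and distance between blank_center and trough_end below 0.012 m and linear speed of blank below 0.03 m/s); the robot touches nothing.
It fails at once if the lid drops or slams (lever rising faster than 0.8 rad/s, so the lid falling faster than 2.1 rad/s) (velocity of joint hopper_lever below -0.8 rad/s).
It fails at once if the robot touches the lid (contact force between any of the fingers, the arm and hopper_lid above 0.5 N).
It fails at once if the robot touches the blank (contact force between any of the fingers, the arm and blank above 0.5 N).
It fails at once if the blank is lifted out (centre over 100 mm above the bench) (height (world z) of blank_center above 0.1 m).
It fails at once if a bystander is moved by more than 15 mm (distance of any of vise, hammer, chuck_key, punch_tin, stop_collar, gauge_block, chip_brush from where it was at the start of the episode above 0.015 m).
It also fails if it takes over 34 s, if anything falls off the work surface, if the arm or the gripper's body presses on something with over 40 N, if the wrist force passes 120 N, or if a joint passes its speed limit or range.

## Working session

There is one attempt and no reset: what is moved stays moved. The work goes in short steps, Python scripts to look and compute and a tool call to move; the robot and the scene stay as the last step left them, time stands still between calls to the robot, and variables do not carry over. Pictures are saved under pics/ and viewed, at most 10 in all, crops included, and the job is handed in when it is done.

Besides the shell and the picture viewer there is one more tool, called after "Emit:" as name(argument=value, ...), one argument or row to a line, values as JSON. arm_command: Moves the arm, as the interface text tells. Its arguments: {"type":"object","properties":{"plan":{"type":"array","items":{"type":"object","properties":{"claw":{"type":"number"},"tx":{"type":"number"},"ty":{"type":"number"},"tz":{"type":"number"},"ax":{"type":"number"},"ay":{"type":"number"},"az":{"type":"number"}}}},"squeeze":{"type":"number"}},"required":["plan"]}

```bash
mkdir -p pics; cat > h.py <<'E'
import numpy as np, cv2
from scipy.spatial.transform import Rotation as R
from bench import r
def camT(n):
    m=r.camera_model(n)
    if n=='wrist':
        o=r.get_obs(); T=np.eye(4); T[:3,:3]=R.from_rotvec(o['orientation']).as_matrix(); T[:3,3]=o['tcp_pos']
        return T@np.array(m['tool_from_camera'])
    T=np.eye(4); q=np.array(m['orientation'])
    T[:3,:3]=q if q.shape==(3,3) else R.from_rotvec(q).as_matrix()
    T[:3,3]=m['position']; return T
def snap(n,f=None):
    T=camT(n); im=r.grab_frame(n)
    if f: cv2.imwrite(f'pics/{f}.png',im[:,:,::-1])
    return T
def find(T,n,t,fn='tip_of'):
    for d in getattr(r,fn)(t,n)[:2]:
        print(n,fn,t,round(d['confidence'],2),np.round((T@np.append(d['location'],1))[:3],4))
E
python3 - <<'E'
from h import *
print(r.get_obs()); print(r.camera_model('top'))
for n in ('top','side'):
    T=snap(n,n+'0')
    for t in ('pad_top','hopper','trough_end'): find(T,n,t)
print(r.get_obs()['clock'])
E
```

```text
{'clock': 0.0, 'joints': array([-1.38512345,  0.47782143,  0.02233962,  1.55644103, -0.01150484,
        1.10927213, -0.08312185]), 'qvel': array([0.00128607, 0.00100082, 0.00174119, 0.00121977, 0.00160775,
       0.00270871, 0.00104864]), 'tau': array([-5.07923196e-04, -5.96461165e+01,  1.60768982e+00, -2.81174773e+01,
        1.24348266e-02,  9.54397634e-03, -6.79383930e-06]), 'tcp_pos': array([0.19536983, 0.64583025, 0.40371551]), 'orientation': array([-4.59783213e-01, -3.10762709e+00,  2.84103840e-03]), 'contact_force': array([ 0.12610973, -0.14025349, -0.07850747]), 'moment': array([ 0.03446913,  0.00876365, -0.00770109]), 'gripper_force': 0.0, 'grip_width': 0.08530976838015375}
{'fx': 428.3387158350062, 'fy': 428.3387158350062, 'cx': 246.76526822179366, 'cy': 197.34878881062065, 'position': array([0.31702941, 0.06134686, 1.48649003]), 'orientation': array([ 0.16293784, -0.17078224, -1.55626003])}
top tip_of pad_top 0.59 [ 0.5344 -0.1785  0.0839]
top tip_of hopper 0.68 [ 0.6594 -0.0052  0.0009]
top tip_of trough_end 0.82 [ 0.608  -0.1768  0.0359]
side tip_of pad_top 0.63 [ 0.5306 -0.1763  0.0885]
side tip_of hopper 0.87 [ 6.515e-01 -2.900e-03 -1.000e-04]
side tip_of trough_end 0.69 [ 0.608  -0.1797  0.0353]
side tip_of trough_end 0.42 [ 0.6512 -0.0013  0.0008]
0.4
```

View pics/top0.png

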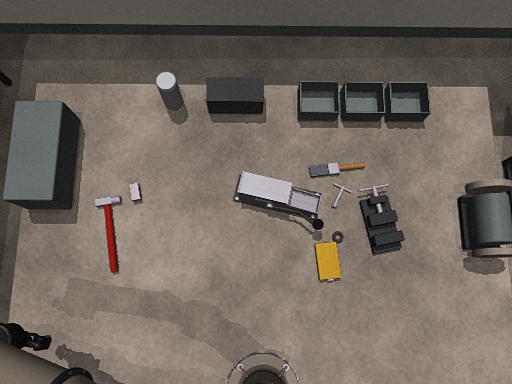

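View pics/side0.png

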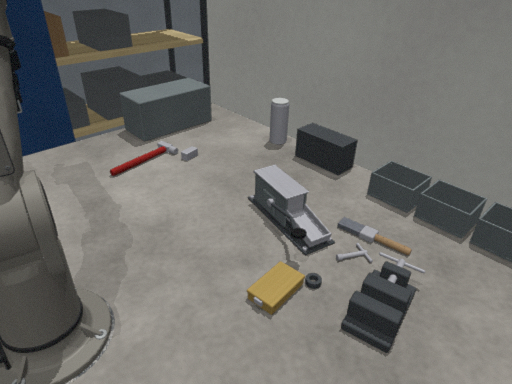

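The pad shows at top pixel (318,224) and side pixel (299,233), at the free front end of the lever on the robot's side. The collar is near (338,237) in the top picture and the area above the pad is clear. The network results from both cameras agree, so I'll move over with the gripper shut.

Emit:
arm_command(
  plan=[
    {"claw": 1, "tx": -0.036, "ty": -0.02},
    {"claw": 1, "tx": -0.036, "ty": -0.02},
    {"claw": 1, "tx": -0.036, "ty": -0.02},
    {"claw": 1, "tx": -0.036, "ty": -0.02},
    {"claw": 1, "tx": -0.036, "ty": -0.02},
    {"claw": 1, "tx": -0.036, "ty": -0.02},
    {"claw": 1, "tx": -0.036, "ty": -0.02},
    {"claw": 1, "tx": -0.036, "ty": -0.02},
    {"claw": 1, "tx": -0.036, "ty": -0.02},
    {"claw": 1, "tx": -0.036, "ty": -0.02},
  ],
  squeeze=30,
)

```text
invalid input at $.plan[0]: expected keys claw, tx, ty, tz, ax, ay, az
```

Emit:
arm_command(
  plan=[
    {"claw": 1, "tx": -0.0155, "ty": -0.038},
    {"claw": 1, "tx": -0.0155, "ty": -0.038},
    {"claw": 1, "tx": -0.0155, "ty": -0.038},
    {"claw": 1, "tx": -0.0155, "ty": -0.038},
    {"claw": 1, "tx": -0.0155, "ty": -0.038},
    {"claw": 1, "tx": -0.0155, "ty": -0.038},
    {"claw": 1, "tx": -0.0155, "ty": -0.038},
    {"claw": 1, "tx": -0.0155, "ty": -0.038},
    {"claw": 1, "tx": -0.0155, "ty": -0.025},
    {"claw": 1},
  ],
)

```text
invalid input at $.plan[0]: expected keys claw, tx, ty, tz, ax, ay, az
```

```bash
python3 - <<'E'
from h import *
o=r.get_obs(); print(o['clock'],o['tcp_pos'],o['orientation'],o['qvel'].round(2),o['grip_width'],np.round(r.camera_model('wrist')['tool_from_camera'],3))
T=snap('wrist','w1')
for t in ('pad_top','trough_end','hopper'): find(T,'wrist',t)
o=r.get_obs(); M=R.from_rotvec(o['orientation']).as_matrix()
print(M.T@(np.array([.5315,-.177,.26])-o['tcp_pos']))
E
```

```text
0.4 [0.19547422 0.64607092 0.40454527] [-4.59922186e-01 -3.10770341e+00  3.65016602e-04] [ 0. -0. -0. -0.  0.  0.  0.] 0.08570098207683884 [[ 0.     0.962  0.272  0.068]
 [ 1.    -0.    -0.001  0.   ]
 [-0.     0.272 -0.962  0.032]
 [ 0.     0.     0.     1.   ]]
[-0.55999025 -0.69049859  0.14469008]
```

View pics/w1.png

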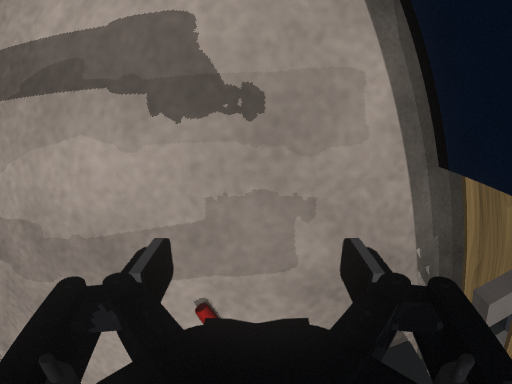

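The move was refused because every row needs all seven keys. This picture shows only bare bench with the open fingers at (150,270) and (365,270).

Emit:
arm_command(
  plan=[
    {"claw": 1, "tx": -0.036, "ty": -0.02, "tz": 0, "ax": 0, "ay": 0, "az": 0},
    {"claw": 1, "tx": -0.036, "ty": -0.02, "tz": 0, "ax": 0, "ay": 0, "az": 0},
    {"claw": 1, "tx": -0.036, "ty": -0.02, "tz": 0, "ax": 0, "ay": 0, "az": 0},
    {"claw": 1, "tx": -0.036, "ty": -0.02, "tz": 0, "ax": 0, "ay": 0, "az": 0},
    {"claw": 1, "tx": -0.036, "ty": -0.02, "tz": 0, "ax": 0, "ay": 0, "az": 0},
    {"claw": 1, "tx": -0.036, "ty": -0.02, "tz": 0, "ax": 0, "ay": 0, "az": 0},
    {"claw": 1, "tx": -0.036, "ty": -0.02, "tz": 0, "ax": 0, "ay": 0, "az": 0},
    {"claw": 1, "tx": -0.036, "ty": -0.02, "tz": 0, "ax": 0, "ay": 0, "az": 0},
    {"claw": 1, "tx": -0.036, "ty": -0.02, "tz": 0, "ax": 0, "ay": 0, "az": 0},
    {"claw": 1, "tx": -0.036, "ty": -0.02, "tz": 0, "ax": 0, "ay": 0, "az": 0},
  ],
  squeeze=30,
)

```text
clock: 1.43
tcp_pos: [0.4832, 0.3487, 0.4051]
orientation: [0.46, 3.107, 0.001]
contact_force: [0.3, 0.8, 0.2]
grip_width: 0.0001
gripper_force: 0.0
```

Emit:
arm_command(
  plan=[
    {"claw": 1, "tx": -0.0155, "ty": -0.038, "tz": 0, "ax": 0, "ay": 0, "az": 0},
    {"claw": 1, "tx": -0.0155, "ty": -0.038, "tz": 0, "ax": 0, "ay": 0, "az": 0},
    {"claw": 1, "tx": -0.0155, "ty": -0.038, "tz": 0, "ax": 0, "ay": 0, "az": 0},
    {"claw": 1, "tx": -0.0155, "ty": -0.038, "tz": 0, "ax": 0, "ay": 0, "az": 0},
    {"claw": 1, "tx": -0.0155, "ty": -0.038, "tz": 0, "ax": 0, "ay": 0, "az": 0},
    {"claw": 1, "tx": -0.0155, "ty": -0.038, "tz": 0, "ax": 0, "ay": 0, "az": 0},
    {"claw": 1, "tx": -0.0155, "ty": -0.038, "tz": 0, "ax": 0, "ay": 0, "az": 0},
    {"claw": 1, "tx": -0.0155, "ty": -0.038, "tz": 0, "ax": 0, "ay": 0, "az": 0},
    {"claw": 1, "tx": -0.0155, "ty": -0.025, "tz": 0, "ax": 0, "ay": 0, "az": 0},
    {"claw": 1, "tx": 0, "ty": 0, "tz": 0, "ax": 0, "ay": 0, "az": 0},
  ],
)

```text
clock: 2.27
tcp_pos: [0.5207, -0.0121, 0.4054]
orientation: [0.475, 3.103, -0.004]
contact_force: [-0.2, 0.0, 0.1]
grip_width: -0.0001
gripper_force: 0.0
```

```bash
python3 - <<'E'
from h import *
o=r.get_obs(); print(o['clock'],o['tcp_pos'],o['orientation'],o['qvel'].round(2),o['grip_width'])
T=snap('wrist','w2')
for t in ('pad_top','trough_end','hopper'): find(T,'wrist',t)
o=r.get_obs(); M=R.from_rotvec(o['orientation']).as_matrix()
print(M.T@(np.array([.5315,-.177,.26])-o['tcp_pos']))
E
```

```text
2.2667 [ 0.52070828 -0.01206343  0.40541818] [ 0.47504734  3.10318458 -0.00357815] [-0.06 -0.   -0.08  0.01 -0.02  0.01 -0.09] -6.434745426231622e-05
wrist tip_of pad_top 0.59 [ 0.532  -0.1755  0.088 ]
wrist tip_of trough_end 0.59 [ 0.6083 -0.1758  0.0333]
wrist tip_of hopper 0.97 [ 0.6557 -0.0038 -0.0009]
[-0.06066021 -0.16272861  0.14457931]
```

View pics/w2.png

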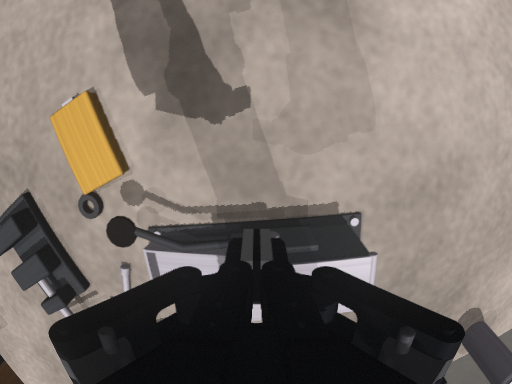

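The pad is at pixel (121,232), which agrees with its network position. The hopper runs along the row in front of the gripper.

Emit:
arm_command(
  plan=[
    {"claw": 1, "tx": -0.012, "ty": -0.0325, "tz": 0, "ax": 0, "ay": 0, "az": 0},
    {"claw": 1, "tx": -0.012, "ty": -0.0325, "tz": 0, "ax": 0, "ay": 0, "az": 0},
    {"claw": 1, "tx": -0.012, "ty": -0.0325, "tz": 0, "ax": 0, "ay": 0, "az": 0},
    {"claw": 1, "tx": -0.012, "ty": -0.0325, "tz": 0.01, "ax": 0, "ay": 0, "az": 0},
    {"claw": 1, "tx": -0.012, "ty": -0.0325, "tz": 0.02, "ax": 0, "ay": 0, "az": 0},
    {"claw": 1, "tx": 0, "ty": 0, "tz": 0.025, "ax": 0, "ay": 0, "az": 0},
    {"claw": 1, "tx": 0, "ty": 0, "tz": 0.025, "ax": 0, "ay": 0, "az": 0},
    {"claw": 1, "tx": 0, "ty": 0, "tz": 0.025, "ax": 0, "ay": 0, "az": 0},
    {"claw": 1, "tx": 0, "ty": 0, "tz": 0.01, "ax": 0, "ay": 0, "az": 0},
    {"claw": 1, "tx": 0, "ty": 0, "tz": 0, "ax": 0, "ay": 0, "az": 0},
  ],
)

```text
clock: 3.3
tcp_pos: [0.5303, -0.1759, 0.2873]
orientation: [-0.455, -3.103, -0.001]
contact_force: [-0.1, -1.0, -0.5]
grip_width: -0.0002
gripper_force: 0.0
```

```bash
python3 - <<'E'
from h import *
o=r.get_obs(); print(o['clock'],o['tcp_pos'],o['orientation'],o['contact_force'])
T=snap('wrist','w3'); find(T,'wrist','pad_top'); snap('side','s3')
o=r.get_obs(); M=R.from_rotvec(o['orientation']).as_matrix()
print(M.T@(np.array([.532,-.1765,.26])-o['tcp_pos']), o['tcp_pos']+M[:,2]*.173)
a=cv2.imread('pics/w3.png'); b=cv2.resize(cv2.imread('pics/s3.png')[170:310,220:400],None,fx=2.7,fy=2.7)
c=np.zeros((384,512+b.shape[1],3),np.uint8); c[:,:512]=a; c[:b.shape[0],512:]=b
cv2.imwrite('pics/c3.png',cv2.resize(c,None,fx=.8,fy=.8))
E
```

```text
3.3 [ 0.53029082 -0.17589141  0.28732002] [-4.55135552e-01 -3.10335610e+00 -1.14364256e-03] [-0.09065313 -0.99805018 -0.50077301]
wrist tip_of pad_top 0.94 [ 0.5325 -0.1768  0.088 ]
[-0.00013283  0.00088525  0.03095982] [ 0.53188646 -0.17732826  0.11795946]
```

View pics/c3.png

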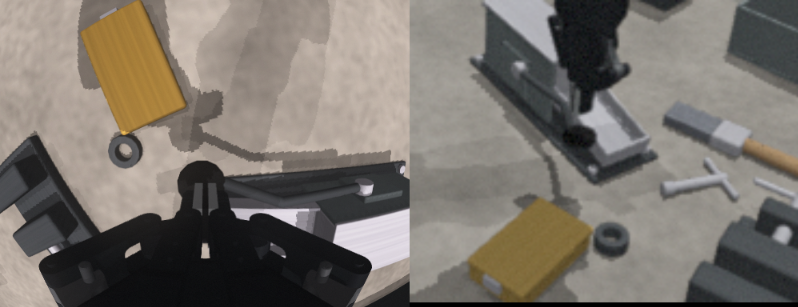

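The fingertips are over the pad's middle at (205,180), about 30 mm above it and clear of the tin and collar. Pressing now.

Emit:
arm_command(
  plan=[
    {"claw": 1, "tx": 0, "ty": 0, "tz": 0.006, "ax": 0, "ay": 0, "az": 0},
    {"claw": 1, "tx": 0, "ty": 0, "tz": 0.006, "ax": 0, "ay": 0, "az": 0},
    {"claw": 1, "tx": 0, "ty": 0, "tz": 0.006, "ax": 0, "ay": 0, "az": 0},
    {"claw": 1, "tx": 0, "ty": 0, "tz": 0.005, "ax": 0, "ay": 0, "az": 0},
    {"claw": 1, "tx": 0, "ty": 0, "tz": 0.003, "ax": 0, "ay": 0, "az": 0},
    {"claw": 1, "tx": 0, "ty": 0, "tz": 0.003, "ax": 0, "ay": 0, "az": 0},
    {"claw": 1, "tx": 0, "ty": 0, "tz": 0.003, "ax": 0, "ay": 0, "az": 0},
    {"claw": 1, "tx": 0, "ty": 0, "tz": 0.003, "ax": 0, "ay": 0, "az": 0},
    {"claw": 1, "tx": 0, "ty": 0, "tz": 0.004, "ax": 0, "ay": 0, "az": 0},
    {"claw": 1, "tx": 0, "ty": 0, "tz": 0.004, "ax": 0, "ay": 0, "az": 0},
  ],
)

```text
clock: 4.28
tcp_pos: [0.5306, -0.1786, 0.2468]
orientation: [0.461, 3.107, -0.001]
contact_force: [-2.2, -2.4, 5.3]
grip_width: 0.0002
gripper_force: 2.4
```

Emit:
arm_command(
  plan=[
    {"claw": 1, "tx": 0, "ty": 0, "tz": 0.004, "ax": 0, "ay": 0, "az": 0},
    {"claw": 1, "tx": 0, "ty": 0, "tz": 0.004, "ax": 0, "ay": 0, "az": 0},
    {"claw": 1, "tx": 0, "ty": 0, "tz": 0.004, "ax": 0, "ay": 0, "az": 0},
    {"claw": 1, "tx": 0, "ty": 0, "tz": 0.004, "ax": 0, "ay": 0, "az": 0},
    {"claw": 1, "tx": 0, "ty": 0, "tz": 0.003, "ax": 0, "ay": 0, "az": 0},
    {"claw": 1, "tx": 0, "ty": 0, "tz": 0.003, "ax": 0, "ay": 0, "az": 0},
    {"claw": 1, "tx": 0, "ty": 0, "tz": 0.003, "ax": 0, "ay": 0, "az": 0},
    {"claw": 1, "tx": 0, "ty": 0, "tz": 0.002, "ax": 0, "ay": 0, "az": 0},
    {"claw": 1, "tx": 0, "ty": 0, "tz": 0.001, "ax": 0, "ay": 0, "az": 0},
    {"claw": 1, "tx": 0, "ty": 0, "tz": 0, "ax": 0, "ay": 0, "az": 0},
  ],
)

```text
clock: 5.12
tcp_pos: [0.5311, -0.1777, 0.2192]
orientation: [0.46, 3.107, 0.001]
contact_force: [-1.3, -1.6, 8.9]
grip_width: -0.0002
gripper_force: 4.7
```

```bash
python3 - <<'E'
from h import *
o=r.get_obs(); print(o['clock'],o['tcp_pos'],o['contact_force'])
for n in ('side','top','wrist'):
    T=snap(n,n+'4')
    for t in ('blank_center','pad_top'): find(T,n,t)
a=cv2.imread('pics/wrist4.png'); b=cv2.resize(cv2.imread('pics/side4.png')[150:290,220:400],None,fx=2.7,fy=2.7)
c=np.zeros((384,512+b.shape[1],3),np.uint8); c[:,:512]=a; c[:b.shape[0],512:]=b
cv2.imwrite('pics/c4.png',cv2.resize(c,None,fx=.8,fy=.8))
E
```

```text
5.1167 [ 0.53106938 -0.17773373  0.21918977] [-1.34767724 -1.63947372  8.93189429]
side tip_of blank_center 0.5 [ 0.6121 -0.1787  0.038 ]
side tip_of pad_top 0.63 [ 0.5321 -0.1741  0.046 ]
top tip_of blank_center 0.66 [ 0.608  -0.1783  0.0389]
top tip_of blank_center 0.57 [0.6517 0.4476 0.0032]
top tip_of pad_top 0.74 [0.5016 0.5253 0.0028]
wrist tip_of pad_top 0.73 [ 0.5332 -0.1773  0.043 ]
wrist tip_of pad_top 0.7 [ 0.5032 -0.2628 -0.0006]
```

View pics/c4.png

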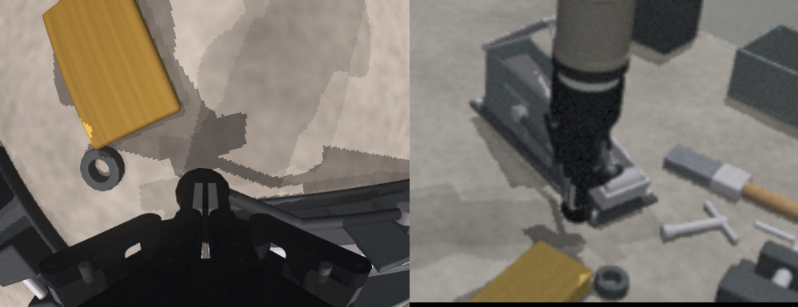

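The lever is down: pad at z ≈ 0.045, 9 N on the tool. The blank lies at the trough's end, in the side crop near (620,185). I'll hold a moment, then ease up slowly.

Emit:
arm_command(
  plan=[
    {"claw": 1, "tx": 0, "ty": 0, "tz": 0.001, "ax": 0, "ay": 0, "az": 0},
    {"claw": 1, "tx": 0, "ty": 0, "tz": 0, "ax": 0, "ay": 0, "az": 0},
    {"claw": 1, "tx": 0, "ty": 0, "tz": 0, "ax": 0, "ay": 0, "az": 0},
    {"claw": 1, "tx": 0, "ty": 0, "tz": 0, "ax": 0, "ay": 0, "az": 0},
    {"claw": 1, "tx": 0, "ty": 0, "tz": 0, "ax": 0, "ay": 0, "az": 0},
    {"claw": 1, "tx": 0, "ty": 0, "tz": 0, "ax": 0, "ay": 0, "az": 0},
    {"claw": 1, "tx": 0, "ty": 0, "tz": 0, "ax": 0, "ay": 0, "az": 0},
    {"claw": 1, "tx": 0, "ty": 0, "tz": 0, "ax": 0, "ay": 0, "az": 0},
    {"claw": 1, "tx": 0, "ty": 0, "tz": 0, "ax": 0, "ay": 0, "az": 0},
    {"claw": 1, "tx": 0, "ty": 0, "tz": 0, "ax": 0, "ay": 0, "az": 0},
  ],
)

```text
clock: 6.4
tcp_pos: [0.5311, -0.1778, 0.219]
orientation: [0.46, 3.107, 0.001]
contact_force: [-4.1, -1.3, 17.8]
grip_width: -0.0001
gripper_force: 8.8
```

```bash
python3 - <<'E'
from h import *
o=r.get_obs(); print(o['clock'],o['tcp_pos'],o['contact_force'])
T=snap('side','side5')
for t in ('blank_center','trough_end','pad_top'): find(T,'side',t)
E
```

```text
6.4 [ 0.53105571 -0.17779536  0.21898019] [-4.08594703 -1.28030102 17.75525044]
side tip_of blank_center 0.73 [ 5.021e-01  5.268e-01 -1.000e-04]
side tip_of blank_center 0.64 [ 6.452e-01 -2.703e-01  3.000e-04]
side tip_of trough_end 0.56 [ 0.6098 -0.1772  0.0368]
side tip_of pad_top 0.68 [ 0.5327 -0.1782  0.0471]
side tip_of pad_top 0.6 [ 0.6435 -0.2694  0.0035]
```

The lever is at its stop (18 N, no further travel), and two cameras earlier placed the blank at the trough's end. Easing up at about 18–24 mm/s.

Emit:
arm_command(
  plan=[
    {"claw": 1, "tx": 0, "ty": 0, "tz": -0.001, "ax": 0, "ay": 0, "az": 0},
    {"claw": 1, "tx": 0, "ty": 0, "tz": -0.0015, "ax": 0, "ay": 0, "az": 0},
    {"claw": 1, "tx": 0, "ty": 0, "tz": -0.002, "ax": 0, "ay": 0, "az": 0},
    {"claw": 1, "tx": 0, "ty": 0, "tz": -0.002, "ax": 0, "ay": 0, "az": 0},
    {"claw": 1, "tx": 0, "ty": 0, "tz": -0.002, "ax": 0, "ay": 0, "az": 0},
    {"claw": 1, "tx": 0, "ty": 0, "tz": -0.002, "ax": 0, "ay": 0, "az": 0},
    {"claw": 1, "tx": 0, "ty": 0, "tz": -0.002, "ax": 0, "ay": 0, "az": 0},
    {"claw": 1, "tx": 0, "ty": 0, "tz": -0.002, "ax": 0, "ay": 0, "az": 0},
    {"claw": 1, "tx": 0, "ty": 0, "tz": -0.002, "ax": 0, "ay": 0, "az": 0},
    {"claw": 1, "tx": 0, "ty": 0, "tz": -0.002, "ax": 0, "ay": 0, "az": 0},
  ],
)

```text
clock: 7.43
tcp_pos: [0.5308, -0.1778, 0.2364]
orientation: [0.46, 3.108, 0.0]
contact_force: [0.5, -1.6, 3.4]
grip_width: 0.0001
gripper_force: 1.6
```

Emit:
arm_command(
  plan=[
    {"claw": 1, "tx": 0, "ty": 0, "tz": -0.002, "ax": 0, "ay": 0, "az": 0},
    {"claw": 1, "tx": 0, "ty": 0, "tz": -0.002, "ax": 0, "ay": 0, "az": 0},
    {"claw": 1, "tx": 0, "ty": 0, "tz": -0.002, "ax": 0, "ay": 0, "az": 0},
    {"claw": 1, "tx": 0, "ty": 0, "tz": -0.002, "ax": 0, "ay": 0, "az": 0},
    {"claw": 1, "tx": 0, "ty": 0, "tz": -0.0015, "ax": 0, "ay": 0, "az": 0},
    {"claw": 1, "tx": 0, "ty": 0, "tz": -0.0015, "ax": 0, "ay": 0, "az": 0},
    {"claw": 1, "tx": 0, "ty": 0, "tz": -0.0015, "ax": 0, "ay": 0, "az": 0},
    {"claw": 1, "tx": 0, "ty": 0, "tz": -0.0015, "ax": 0, "ay": 0, "az": 0},
    {"claw": 1, "tx": 0, "ty": 0, "tz": -0.0015, "ax": 0, "ay": 0, "az": 0},
    {"claw": 1, "tx": 0, "ty": 0, "tz": -0.0015, "ax": 0, "ay": 0, "az": 0},
  ],
)

```text
clock: 8.27
tcp_pos: [0.5309, -0.1772, 0.2533]
orientation: [-0.459, -3.108, -0.001]
contact_force: [1.3, 2.0, 3.4]
grip_width: 0.0001
gripper_force: 1.6
```

Emit:
arm_command(
  plan=[
    {"claw": 1, "tx": 0, "ty": 0, "tz": -0.0015, "ax": 0, "ay": 0, "az": 0},
    {"claw": 1, "tx": 0, "ty": 0, "tz": -0.0015, "ax": 0, "ay": 0, "az": 0},
    {"claw": 1, "tx": 0, "ty": 0, "tz": -0.0015, "ax": 0, "ay": 0, "az": 0},
    {"claw": 1, "tx": 0, "ty": 0, "tz": -0.0015, "ax": 0, "ay": 0, "az": 0},
    {"claw": 1, "tx": 0, "ty": 0, "tz": -0.0015, "ax": 0, "ay": 0, "az": 0},
    {"claw": 1, "tx": 0, "ty": 0, "tz": -0.0015, "ax": 0, "ay": 0, "az": 0},
    {"claw": 1, "tx": 0, "ty": 0, "tz": -0.0015, "ax": 0, "ay": 0, "az": 0},
    {"claw": 1, "tx": 0, "ty": 0, "tz": -0.0015, "ax": 0, "ay": 0, "az": 0},
    {"claw": 1, "tx": 0, "ty": 0, "tz": -0.0015, "ax": 0, "ay": 0, "az": 0},
    {"claw": 1, "tx": 0, "ty": 0, "tz": -0.0015, "ax": 0, "ay": 0, "az": 0},
  ],
)

```text
clock: 9.1
tcp_pos: [0.5304, -0.1781, 0.2681]
orientation: [-0.461, -3.107, 0.001]
contact_force: [-0.4, 0.8, -0.3]
grip_width: -0.0002
gripper_force: 0.0
```

Contact is gone at z ≈ 0.268, so the lever is at its top. Rising clear now.

Emit:
arm_command(
  plan=[
    {"claw": 1, "tx": 0, "ty": 0, "tz": -0.003, "ax": 0, "ay": 0, "az": 0},
    {"claw": 1, "tx": 0, "ty": 0, "tz": -0.005, "ax": 0, "ay": 0, "az": 0},
    {"claw": 1, "tx": 0, "ty": 0, "tz": -0.015, "ax": 0, "ay": 0, "az": 0},
    {"claw": 1, "tx": 0, "ty": 0, "tz": -0.025, "ax": 0, "ay": 0, "az": 0},
    {"claw": 1, "tx": 0, "ty": 0, "tz": -0.025, "ax": 0, "ay": 0, "az": 0},
    {"claw": 1, "tx": 0, "ty": 0, "tz": -0.025, "ax": 0, "ay": 0, "az": 0},
    {"claw": 1, "tx": 0, "ty": 0, "tz": -0.015, "ax": 0, "ay": 0, "az": 0},
    {"claw": 1, "tx": 0, "ty": 0, "tz": -0.005, "ax": 0, "ay": 0, "az": 0},
    {"claw": 1, "tx": 0, "ty": 0, "tz": 0, "ax": 0, "ay": 0, "az": 0},
    {"claw": 1, "tx": 0, "ty": 0, "tz": 0, "ax": 0, "ay": 0, "az": 0},
  ],
)

```text
clock: 9.93
tcp_pos: [0.5305, -0.1776, 0.3856]
orientation: [-0.46, -3.107, -0.0]
contact_force: [0.0, -0.0, 0.4]
grip_width: 0.0001
gripper_force: 0.0
```

```bash
python3 - <<'E'
from h import *
for n in ('side','wrist'):
    T=snap(n,n+'6')
    for t in ('blank_center','trough_end','pad_top'): find(T,n,t)
a=cv2.imread('pics/wrist6.png'); b=cv2.resize(cv2.imread('pics/side6.png')[150:290,220:400],None,fx=2.7,fy=2.7)
c=np.zeros((384,512+b.shape[1],3),np.uint8); c[:,:512]=a; c[:b.shape[0],512:]=b
cv2.imwrite('pics/c6.png',cv2.resize(c,None,fx=.8,fy=.8))
E
```

```text
side tip_of blank_center 0.67 [ 0.6101 -0.1763  0.0382]
side tip_of trough_end 0.95 [ 0.61   -0.1763  0.0354]
side tip_of pad_top 0.88 [ 0.5323 -0.1765  0.0868]
side tip_of pad_top 0.19 [ 6.521e-01 -1.400e-03  1.000e-04]
wrist tip_of blank_center 0.66 [ 0.6133 -0.18    0.0313]
wrist tip_of trough_end 0.8 [ 0.6114 -0.177   0.0326]
wrist tip_of pad_top 0.93 [ 0.5339 -0.1764  0.088 ]
wrist tip_of pad_top 0.21 [ 0.7468 -0.2711 -0.0016]
```

View pics/c6.png

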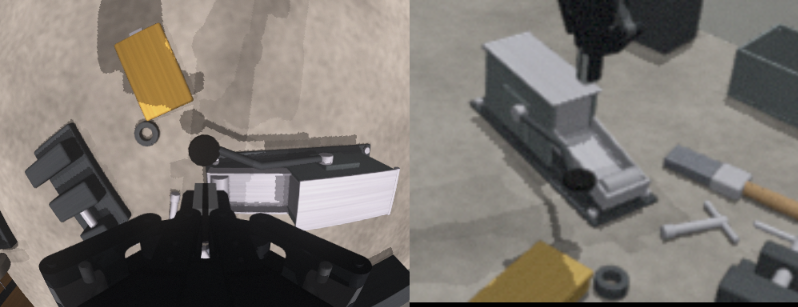

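The lid is shut (side crop, around (540,70)), the pad is back up at z ≈ 0.087, the blank lies at the end wall (625,185), and nothing else has moved.

```bash
python3 -c "
from bench import r
print(r.hand_in())"
```

```text
the job is handed in; nothing more can be done
None
```

I handed the job in at about 10 s on the robot's clock: the blank lies at the trough's end, the lever was eased up slowly until the lid shut, and the last pictures show nothing else moved; the judge gave no verdict.

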